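Start the cradle screw on the handpiece dock with the T-key

TASK

The square-headed screw that clamps the handpiece cradle to the sloping white dock is only finger-started. Take the T-handled socket key from the tray, set it fully over the screw head, square on the screw's own leaning axis before you turn at all, and then screw it clockwise with the key until it stops. Lift the key off and stand it upright back in the tray, and leave everything else on the desk alone.

Things in the scene. Friction and masses are not known exactly. Their poses are not given: they have to be found in the camera images.
- key_bar (a point): T-handled socket key, 112 mm tall, 0.3 kg, standing upright on its socket. This point: centre of its black handle bar, 100 mm above the lower end. Bar 100 mm long along x, 18 mm wide along y (flat sides, to grip across), 24 mm high. z points up along the key's axis. Below the bar a steel shaft, 16 mm diameter, then the square socket.
- key_mouth (a point): centre of the open lower end of the key's socket, 100 mm below key_bar on the key's axis; same axes. Socket 40 x 40 mm outside, 32 mm high; its square hole is 26.5 mm wide and 22 mm deep with a 3 mm chamfer, sides parallel to the bar and across it.
- screw_head (a point): Steel screw in the dock's sloping face. This point: on its axis at the foot of its square head, on top of the dark round flange (46 mm diameter) where the key's mouth comes to rest. Head 24 x 24 mm, 20 mm high, top 8 mm tapering to 14 mm. z: the screw's axis, up and out, 15 degrees from vertical, leaning to dock -x. x and y are square to the head's sides and turn with it.
- screw_corner (a point): a corner of the screw head's foot, 16.3 mm from the screw's axis; turns with the screw
- screw (a joint): turn of the screw in rad, growing clockwise seen from above. It starts between 0.2 and 0.5, stays where it is left, and meets its stop (home) at 1.5. About 0.08 N m turns it. It sinks 3 mm per rad. With the play in the socket (about 0.11 rad) the key turns that much further.
- dock: white wedge-shaped dock, fixed, 190 mm along x, 200 mm along y; origin centre of its underside, x to its high side. Its top slopes 15 degrees down to its -x side, which faces the robot give or take its yaw; the screw's axis meets the face 20 mm to -x of the origin, 85 mm up. A handpiece in a cradle lies along its +y side, 72 mm beside the screw, standing 56 mm off the face.
- tray_in (a point): aluminium tray, fixed to the desk, 170 x 170 mm outside, rim 16 mm high, wall 4 mm. This point is the centre of its inner floor, 4 mm above the desk; x and y along its sides.
- mouse: black computer mouse, 105 x 58 x 32 mm, bystander; origin under its centre
- bottle: white pump bottle, 64 mm diameter, 171 mm tall, bystander; origin under its centre
- mug: white mug, 80 mm diameter, 95 mm tall, bystander; origin under its centre
Things that resemble listed ones, but are neither listed nor needed, are in the scene too. Of the things that look like the part that bears key_bar, the largest one is meant. Several things look just like the part that bears tray_in: the one meant starts nearest to the robot's base.

How it is judged (in metres and radians):
On the way, in this order (a step that is already met when the one before it is completed fails the run):
1. the key is fully over the screw head, its mouth within 6 mm of the flange and its axis within 7 degrees of the screw's, while the screw has not yet been turned (less than about 20 degrees) (distance between key_mouth and screw_head below 0.006 m and angle between the z axis of key_bar and the z axis of screw_head, either way round below 0.12 rad and distance of screw_corner from where it was at the start of the episode below 0.0057 m), for 0.2 s.
2. the screw is turned home (past 1.38 rad) with the key on its head (value of joint screw above 1.38 rad and distance between key_mouth and screw_head below 0.014 m), for 0.1 s.
At the end, for the whole second after the job is handed in: The screw is home (turned past 1.38 of 1.5 rad), the key stands upright (within 7 degrees) on the tray's floor, its socket's centre within 70 mm of the tray's centre along each side, and the mouse, bottle and mug are within 30 mm of where they were (value of joint screw above 1.38 rad and angle between key_bar's own z axis and vertical below 0.12 rad and z of key_mouth in the frame of tray_in between -0.006 and 0.006 m and x of key_mouth in the frame of tray_in between -0.07 and 0.07 m and y of key_mouth in the frame of tray_in between -0.07 and 0.07 m and distance of each of mouse, bottle, mug from where it was at the start of the episode below 0.03 m); the robot touches nothing.
It fails at once if the screw is turned with the key leaning more than 8 degrees off its axis, or without the key on it (velocity of joint screw above 0.3 rad/s and (angle between the z axis of key_bar and the z axis of screw_head, either way round above 0.14 rad or distance between key_mouth and screw_head above 0.03 m)).
It fails at once if a bystander is knocked over or pushed away (distance of any of mouse, bottle, mug from where it was at the start of the episode above 0.03 m or angle between any of bottle, mug's own z axis and vertical above 0.4 rad).
It also fails if it takes over 64 s, if anything falls off the work surface, if the arm or the gripper's body presses on something with over 40 N, if the wrist force passes 120 N, or if a joint passes its speed limit or range.

ROBOT

A 6-joint arm with a two-finger parallel gripper is mounted at the origin on the work surface. World frame = base frame: x ahead of the robot, y to its left, z up, the work surface at z = 0. Lengths are in mm, angles in rad, forces in N, time in s.
With the tool pointing down it reaches from about 300 to 775 mm from the base axis. Payload 14.6 kg.
Tool frame: the origin (TCP) lies between the finger pads; the fingertips stand 19 mm ahead of it and the grasp point (between the pads) is the TCP (manip.tcp_to_tips is the distance from the TCP to the fingertips, in mm); x points along the fingers, z is the direction in which the jaws open and shut, and the axes are right-handed (so a half turn about x gives the same grasp; the last joint's range is limited). The gripper opens to 94 mm and grips with 3 to 60 N. Pads are 16 mm wide; open, the fingers measure 119 mm over their backs; the gripper's body (75 mm by 177 mm) begins 78 mm behind the grasp point.
Start: joints at [1.139, 0.3, 1.521, -0, 1.321, -0.067], TCP at [196.216, 513.798, 224.446] pointing down, gripper open.
Joint ranges: [-3.03, 3.03], [-0.79, 2.21], [0.23, 2.52], [-1.04, 4.18], [0, 3.07], [-2.55, 2.55]. Speed limits (rad/s): [2.22, 2.22, 2.57, 3.14, 3.14, 3.14].

INTERFACE

Orientations are given as [roll, pitch, yaw] about the fixed x, y, z axes, in that order (R = Rz(yaw) Ry(pitch) Rx(roll)).
In Python, from cell import manip gives the robot as it stands.
- The arm moves only by the tool jog_arm, never from a script. Its argument "moves" is a list that holds one entry, the list of rows, each a list of 6 numbers: the shift along the world's x, y, z in mm, then the turn, a rotation vector about the world's x, y, z in degrees. In form: [[[dx, dy, dz, wx, wy, wz], ...]]. A call has 1 to 5 rows; each row shifts and turns the pose as measured when the row begins; what a row does not reach is not made up. A row lasts 1/10 s, in which the tool goes at most 50 mm and 8.59 degrees, less where a joint would pass 70% of its speed; a pose out of reach is approached as far as the arm can. A call is refused whole if a number of a shift passes 50 or a number of a turn 8.59, either way. A call with a gripper value outside its range is refused whole. "gripper" is the opening, from -1 (shut) to 1 (fully open), set as the call begins (left out, the last holds). The fingers move at their own pace and stop on an object; "squeeze" is the grip in N (left out, the last holds). Time passes only in rows, so rows that do not move let the fingers close. It gives the time, the measured TCP pose, the force and the opening at its end, in the units of the state.
- manip.read_state(): the state, without advancing time (a new reading comes with each control period).
- manip.camera(name): name is "side" or "top" or "wrist"; returns (picture, depth): 420x560x3 uint8, blue, green, red; 420x560 float32, mm along the optical axis (not along the pixel's ray), 0 where there is no reading.
- manip.camera_params(name): a dict with "fx", "fy", "cx", "cy" (pixels), "rvec" (rotation vector, rad) and "tvec" (3), from world to camera coordinates, as OpenCV has them. Camera axes: x right, y down, z forward; pixel columns grow to the right and rows downward; lengths in mm; the calibration is good to about 2 mm. A picture is of the moment at which its call begins: read the wrist's pose just before it. camera_params takes no time and is no camera call; for the wrist camera it gives the pose at the moment of the call.
- manip.sign_off(): hands the job in, once; it reports no verdict.
The state is a dict: "clock": time; "joints": joint angles; "qd": joint speeds; "effort": joint torques, N m; "eef_pos": TCP position; "eef_rot": TCP orientation; "wrist_force": force on the tool from outside, world axes, zero at the start; "moment": the same for the moment, N m; "finger_gap": finger opening in mm.
Only numpy, scipy, OpenCV 4.12 (cv2) and the standard library are available. Lean on these libraries where they do the work, as an engineer would, in place of code of your own. Each camera call takes 0.05 s, during which the arm holds its last target. There are 200 camera calls.

## Working session

There is one attempt and no reset: what is moved stays moved. The work goes in short steps, Python scripts to look and compute and a tool call to move; the robot and the scene stay as the last step left them, time stands still between calls to the robot, and variables do not carry over. Pictures are saved under pics/ and viewed, about 8 in all and at most 12, crops included, and the job is handed in when it is done.

Besides the shell and the picture viewer there is one more tool, called after "Emit:" as name([rows], argument=value, ...), one row to a line, values as JSON. jog_arm: Moves the arm, as the interface text tells. Its arguments: {"type":"object","properties":{"moves":{"type":"array","items":{"type":"array","items":{"type":"array","items":{"type":"number"}}}},"gripper":{"type":"number"},"squeeze":{"type":"number"}},"required":["moves"]}

```bash
mkdir -p pics
cat > h.py <<'E'
import numpy as np, cv2
from cell import manip
def cam(n):
    p=manip.camera_params(n); im,d=manip.camera(n); return im,d,p
def pts(d,p):
    v,u=np.mgrid[:d.shape[0],:d.shape[1]]
    c=np.stack([(u-p['cx'])/p['fx']*d,(v-p['cy'])/p['fy']*d,d],-1)
    R=cv2.Rodrigues(np.array(p['rvec'],float))[0]
    return (c-np.array(p['tvec'],float).ravel())@R
def proj(P,p):
    R=cv2.Rodrigues(np.array(p['rvec'],float))[0]
    c=R@np.array(P,float)+np.array(p['tvec'],float).ravel()
    return c[0]/c[2]*p['fx']+p['cx'],c[1]/c[2]*p['fy']+p['cy']
def save(n,im,d,p): np.savez(n+'.npz',im=im,d=d,P=pts(d,p).astype(np.float32))
E
python3 - <<'E'
from h import *
print(manip.read_state())
for n in('top','side'):
    im,d,p=cam(n); save(n,im,d,p); cv2.imwrite(f'pics/{n}.png',im); print(n,p)
E
```

```text
{'clock': 0.0, 'joints': array([ 1.13941531e+00,  3.00470376e-01,  1.52157269e+00,  4.82802501e-06,
        1.32070729e+00, -6.66111031e-02]), 'qd': array([ 0.00018341,  0.00042896,  0.00108696, -0.00054317, -0.00019652,
       -0.00031178]), 'effort': array([ 7.07336476e-04, -5.31819892e+01, -3.52721286e+01,  7.08791683e-02,
        2.44335568e-02, -1.56027289e-05]), 'eef_pos': array([196.11084252, 513.59231145, 223.89026787]), 'eef_rot': array([ 3.07094217,  1.56963861, -2.00621792]), 'wrist_force': array([ 0.37393299, -0.35972003,  0.32216642]), 'moment': array([0.04586808, 0.01404832, 0.04752411]), 'finger_gap': 93.92471645525973}
top {'fx': 422.7660472300035, 'fy': 422.7660472300035, 'cx': 283.7604467127993, 'cy': 205.77194050811667, 'rvec': array([ 2.17214006, -2.13996248,  0.16550287]), 'tvec': array([ -16.17467243,  601.23776717, 1342.20642926])}
side {'fx': 399.47167492111754, 'fy': 399.47167492111754, 'cx': 279.468209325718, 'cy': 212.0425801733288, 'rvec': array([ 0.10158446, -2.84992903,  1.23323903]), 'tvec': array([582.72838445, 111.1614614 , 988.18386426])}
```

View pics/top.png

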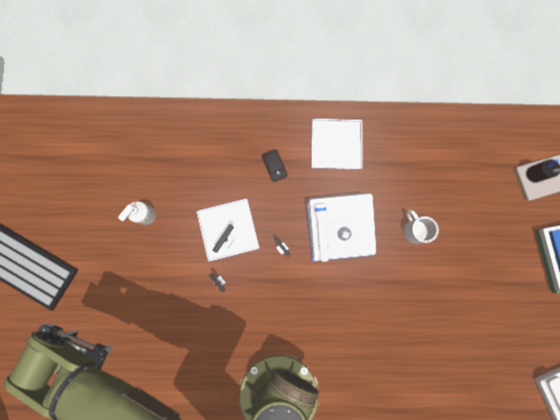

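View pics/side.png

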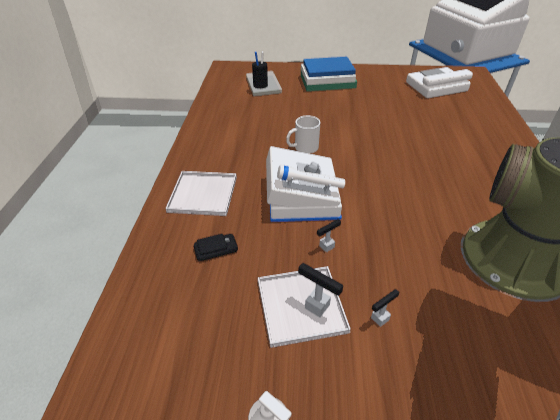

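Key candidates (top view): the large one in the tray at (223,237), and small look-alikes at (282,245) and (219,281). I choose the one in the tray, as it's the largest. Trays: (228,230) and (337,144). I choose the first, as it's nearer the base. The dock is at (342,228) with the screw at (345,233).

Run:
```python
from h import *
z=np.load('top.npz');im=z['im'];P=z['P'];s=np.load('side.npz')
def rect(m,name,P=P):
    q=P[m].astype(np.float32); r=cv2.minAreaRect(q[:,:2].copy()); print(name,len(q),'mean',q.mean(0).round(1),'z',np.percentile(q[:,2],[5,50,95]).round(1),'rect',np.round(r[0],1),np.round(r[1],1),round(r[2],1))
def box(u0,u1,v0,v1):
    m=np.zeros(im.shape[:2],bool);m[v0:v1,u0:u1]=1;return m
g=im.max(2)
rect(box(205,242,218,262)&(g<70)&(P[...,2]>85)&(P[...,2]<130),'bar top')
sm=np.zeros(g.shape,bool);sm[258:296,292:346]=1
rect(sm&(s['im'].max(2)<70)&(s['P'][...,2]>80),'bar side',s['P'])
rect(box(190,265,195,265)&(P[...,2]>10)&(P[...,2]<24)&(im.min(2)>100),'tray rim')
rect(box(190,265,195,265)&(P[...,2]>-2)&(P[...,2]<24)&(im.min(2)>140),'tray')
# dock plane
D=box(300,380,190,265)&(P[...,2]>30)
rect(D&(im.min(2)>120),'dock')
m=box(330,372,200,255)&(P[...,2]>50)&(im.min(2)>150);q=P[m]
for _ in range(4):
    c,*_=np.linalg.lstsq(np.c_[q[:,:2],np.ones(len(q))],q[:,2],rcond=None)
    r=q[:,2]-np.c_[q[:,:2],np.ones(len(q))]@c; q=q[abs(r)<max(2.0,r.std()*1.5)]
n=np.array([-c[0],-c[1],1]);n/=np.linalg.norm(n);print('normal',n,np.degrees(np.arccos(n[2])),'dirdeg',np.degrees(np.arctan2(n[1],n[0])),len(q))
h=(P[...,2]-(P[...,:2]@c[:2]+c[2]))*n[2]
S=box(325,372,215,255)
for lo,hi in((3,40),(14,40),(22,40)):
    mm=S&(h>lo)&(h<hi); print(lo,mm.sum(),P[mm].mean(0),np.percentile(h[mm],[50,95]))
big=cv2.resize(im[185:270,190:390],None,fx=4,fy=4,interpolation=cv2.INTER_CUBIC);cv2.imwrite('pics/c1.png',big)
```

```text
<stdin>:4: RuntimeWarning: Mean of empty slice.
  ret = um.true_divide(
Traceback (most recent call last):
IndexError: index -1 is out of bounds for axis 0 with size 0
```

Run:
```python
from h import *
z=np.load('top.npz');im=z['im'];P=z['P'];d=z['d']
for u,v in((223,237),(222,238),(228,220),(345,233),(360,215),(100,150),(280,300),(417,230)): print(u,v,im[v,u],d[v,u],P[v,u].round(1))
s=np.load('side.npz')
for u,v in((320,279),(310,274),(320,300),(300,320)): print(u,v,s['im'][v,u],s['d'][v,u],s['P'][v,u].round(1))
```

```text
223 237 [108 105 107] 1291.0386 [491.5 178.  118. ]
222 238 [104 102 105] 1292.7544 [488.6 181.3 115.8]
228 220 [244 243 243] 1410.2019 [555.5 177.7   6.6]
345 233 [245 244 243] 1296.7913 [ 509.2 -195.2  119.7]
360 215 [247 246 246] 1331.0358 [ 568.6 -246.9   94.1]
100 150 [ 74 106 168] 1439.3025 [788.4 620.5   3.8]
280 300 [ 71  99 153] 1384.8282 [ 2.957e+02  2.000e-01 -1.700e+00]
417 230 [247 246 246] 1413.8647 [ 531.5 -454.4    8.1]
320 279 [33 31 27] 800.18207 [488.3 189.3 114.8]
310 274 [30 22 24] 811.9149 [508.4 176.6 112.9]
320 300 [149 144 141] 853.8664 [483.4 186.7  38.8]
300 320 [220 218 225] 861.8762 [524.  214.6   0.8]
```

Run:
```python
from h import *
z=np.load('top.npz');im=z['im'];P=z['P'];s=np.load('side.npz')
def rect(m,name,P=P):
    q=P[m].astype(np.float32)
    if len(q)<5: print(name,len(q));return
    r=cv2.minAreaRect(q[:,:2].copy()); print(name,len(q),'mean',q.mean(0).round(1),'z',np.percentile(q[:,2],[5,50,95]).round(1),'rect',np.round(r[0],1),np.round(r[1],1),round(r[2],1))
def box(u0,u1,v0,v1):
    m=np.zeros(im.shape[:2],bool);m[v0:v1,u0:u1]=1;return m
rect(box(205,242,218,262)&(P[...,2]>85)&(P[...,2]<135),'bar top')
rect(box(292,346,258,296)&(s['im'].max(2)<70)&(s['P'][...,2]>80),'bar side',s['P'])
rect(box(190,265,195,265)&(P[...,2]>12)&(P[...,2]<24)&(im.min(2)>100),'tray rim')
rect(box(190,265,195,265)&(P[...,2]<30)&(im.min(2)>170),'tray')
rect(box(300,380,190,265)&(P[...,2]>30)&(im.min(2)>120),'dock')
q=P[box(330,372,200,255)&(P[...,2]>50)&(im.min(2)>200)]
for _ in range(4):
    c,*_=np.linalg.lstsq(np.c_[q[:,:2],np.ones(len(q))],q[:,2],rcond=None)
    r=q[:,2]-np.c_[q[:,:2],np.ones(len(q))]@c; q=q[abs(r)<max(2.0,r.std()*1.5)]
n=np.array([-c[0],-c[1],1]);n/=np.linalg.norm(n);print('normal',n,np.degrees(np.arccos(n[2])),'dirdeg',np.degrees(np.arctan2(n[1],n[0])),len(q))
h=(P[...,2]-(P[...,:2]@c[:2]+c[2]))*n[2]
S=box(330,360,218,248)
for lo,hi in((5,45),(14,45),(22,45)):
    mm=S&(h>lo)&(h<hi); print(lo,mm.sum(),P[mm].mean(0),np.percentile(h[mm],[50,95]))
big=cv2.resize(im[185:270,190:390],None,fx=4,fy=4,interpolation=cv2.INTER_CUBIC);cv2.imwrite('pics/c1.png',big)
```

```text
bar top 209 mean [488.8 179.8 115.4] z [105.7 115.9 120.9] rect [489.5 180.7] [18.8 99.3] 57.2
bar side 547 mean [487.7 186.5 112. ] z [ 99.1 113.5 116.5] rect [486.7 417.8] [ 89.3 534.2] 0.4
tray rim 281 mean [523.7 178.4  16.4] z [12.4 16.4 21.1] rect [524.7 178.4] [169.9 170.1] 15.3
tray 2431 mean [527.3 177.1   6.3] z [-0.   5.5 16.7] rect [523.7 178.9] [171.9 175.3] 15.1
dock 3942 mean [ 532.5 -186.9  102.9] z [ 65.1  97.2 144.6] rect [ 528.5 -134.2] [203.3 315.8] 6.5
normal [-0.25180002 -0.04494024  0.96673529] 14.819746923152795 dirdeg -169.88063130799938 1513
5 263 [ 513.6416  -194.06299  101.31683] [10.72269885 31.78168659]
14 87 [ 507.4958  -194.99841  110.81525] [25.54080405 34.11916635]
22 58 [ 506.1778  -194.75761  114.75084] [28.37154411 35.81402325]
```

View pics/c1.png

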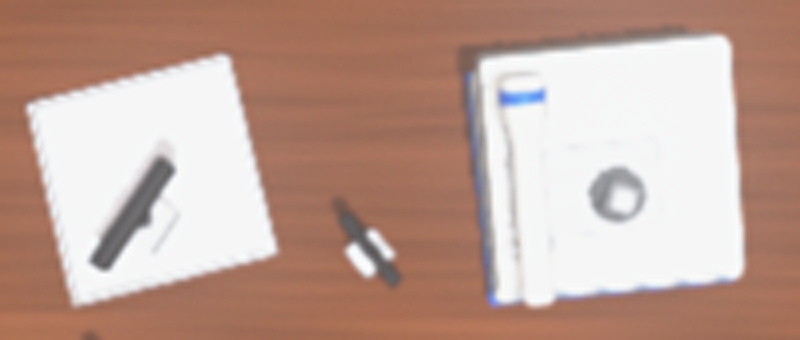

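```bash
cat >> h.py <<'E'
from scipy.spatial.transform import Rotation as Ro
def tool():
    s=manip.read_state(); return s,np.array(s['eef_pos']),Ro.from_euler('xyz',s['eef_rot']).as_matrix()
def plan(pos,xdir,yaw_j):
    """jog from current pose to TCP pos, tool x along xdir, jaw axis as near as possible to heading yaw_j deg (mod 180)"""
    s,p,R=tool(); x=np.array(xdir,float);x/=np.linalg.norm(x)
    out=[]
    for a in(yaw_j,yaw_j+180):
        zz=np.array([np.cos(np.radians(a)),np.sin(np.radians(a)),0]);zz-=x*(zz@x);zz/=np.linalg.norm(zz)
        T=np.c_[x,np.cross(zz,x),zz]
        out.append(np.degrees(Ro.from_matrix(T@R.T).as_rotvec()))
    out.sort(key=np.linalg.norm)
    print('pos',p.round(1),'shift',(np.array(pos)-p).round(1),'turn',out[0].round(2),'alt',out[1].round(1),'j',s['joints'].round(2),'t',round(s['clock'],2),'gap',round(s['finger_gap'],1),'F',s['wrist_force'].round(1))
E
python3 - <<'E'
from h import *
s,p,R=tool();print(R.round(3))
plan([489,180,200],[0,0,-1],57.2)
E
```

```text
[[-0.    -0.934  0.357]
 [-0.001  0.357  0.934]
 [-1.     0.    -0.001]]
pos [196.1 513.6 223.9] shift [ 292.9 -333.6  -23.9] turn [  0.05  -0.03 -11.9 ] alt [0.000e+00 1.000e-01 1.681e+02] j [ 1.14  0.3   1.52  0.    1.32 -0.07] t 0.1 gap 94.3 F [ 0.2 -0.5  0.3]
```

Emit:
jog_arm([
  [[30,-34,-2,0,0,-2.4],[30,-34,-2,0,0,-2.4],[30,-34,-2,0,0,-2.4],[30,-34,-2,0,0,-2.4],[30,-34,-2,0,0,-2.3]],
], gripper=1, squeeze=60)

```text
clock: 0.6
eef_pos: [346.5, 339.9, 211.9]
eef_rot: [2.842, 1.567, -2.442]
wrist_force: [0.5, 0.6, -0.2]
finger_gap: 94.0
```

Emit:
jog_arm([
  [[30,-34,-2,0,0,0],[30,-34,-2,0,0,0],[30,-34,-2,0,0,0],[30,-34,-2,0,0,0],[10,-12,0,0,0,0]],
])

```text
clock: 1.1
eef_pos: [481.5, 182.1, 202.5]
eef_rot: [2.789, 1.566, -2.499]
wrist_force: [-0.8, 0.2, -0.1]
finger_gap: 93.8
```

Run:
```python
from h import *
plan([489,180,104],[0,0,-1],57.2)
im,d,p=cam('wrist'); save('w1',im,d,p); cv2.imwrite('pics/w1.png',im)
P=pts(d,p)
print(np.round(proj([489,180,116],p)), np.round(proj([489,180,4],p)))
m=(P[...,2]>100)&(P[...,2]<125)&(np.hypot(P[...,0]-489,P[...,1]-180)<65)
q=P[m].astype(np.float32);print(len(q));r=cv2.minAreaRect(q[:,:2].copy());print(r,np.median(q[:,2]))
```

```text
pos [481.5 182.1 202.5] shift [  7.5  -2.1 -98.5] turn [ 0.18 -0.24  0.18] alt [  -0.4   -0.3 -179.8] j [ 0.29  0.24  1.64 -0.    1.26 -0.7 ] t 1.1 gap 93.8 F [-0.8  0.2 -0.1]
[292. 236.] [291. 201.]
3260
((488.78985595703125, 180.46055603027344), (17.83230209350586, 99.02217102050781), 57.538169860839844) 116.30199
```

View pics/w1.png

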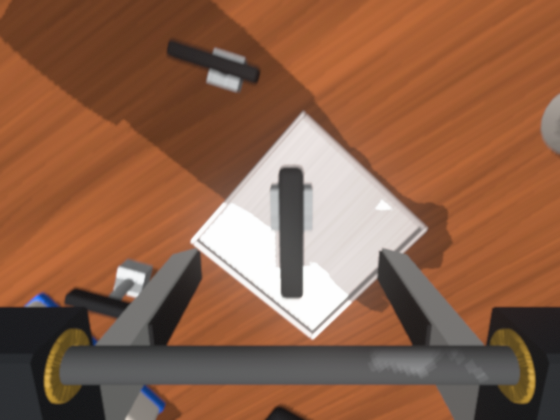

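Emit:
jog_arm([
  [[2,-40,15,0,0,0],[2,-40,15,0,0,0],[2,-40,15,0,0,0],[2,-40,15,0,0,0],[2,-40,5,0,0,0]],
])

```text
clock: 1.65
eef_pos: [489.8, -21.1, 267.5]
eef_rot: [2.527, 1.561, -2.756]
wrist_force: [1.6, 0.8, -0.4]
finger_gap: 93.7
```

Emit:
jog_arm([
  [[2,-40,0,0,0,0],[2,-40,0,0,0,0],[2,-40,0,0,0,0],[2,-40,0,0,0,0],[0,-10,0,0,0,0]],
])

```text
clock: 2.15
eef_pos: [496.6, -198.1, 267.9]
eef_rot: [2.533, 1.561, -2.751]
wrist_force: [-0.7, 0.3, 0.0]
finger_gap: 93.9
```

Emit:
jog_arm([
  [[0,0,0,0,0,0]],
])

```text
clock: 2.25
eef_pos: [496.4, -198.6, 267.4]
eef_rot: [2.452, 1.561, -2.834]
wrist_force: [-0.4, 0.4, -0.7]
finger_gap: 93.9
```

Run:
```python
from h import *
plan([510,-195,250],[0,0,-1],57.2)
im,d,p=cam('wrist'); save('w2',im,d,p)
import pickle;pickle.dump(p,open('w2.pkl','wb'))
P=pts(d,p)
u,v=np.round(proj([508,-195,110],p)).astype(int);print(u,v)
cv2.imwrite('pics/w2.png',im)
q=P[(np.hypot(P[...,0]-520,P[...,1]+200)<75)&(P[...,2]>55)&(im.min(2)>200)&(P[...,1]<-150)]
for _ in range(5):
    c,*_=np.linalg.lstsq(np.c_[q[:,:2],np.ones(len(q))],q[:,2],rcond=None)
    r=q[:,2]-np.c_[q[:,:2],np.ones(len(q))]@c; q=q[abs(r)<max(1.5,r.std()*1.5)]
n=np.array([-c[0],-c[1],1]);n/=np.linalg.norm(n);print('n',n,np.degrees(np.arccos(n[2])),np.degrees(np.arctan2(n[1],n[0])),len(q),'c',c)
h=(P[...,2]-(P[...,:2]@c[:2]+c[2]))*n[2]
S=(np.hypot(P[...,0]-508,P[...,1]+195)<45)&(h<50)&(d>0)
print('h hist',np.histogram(h[S],bins=np.arange(-3,45,3)))
# coordinates in tilted frame
ex=np.cross([0,1,0],n);ex/=np.linalg.norm(ex);ey=np.cross(n,ex)
for lo,hi in((4,12),(14,45),(28,45)):
    m=S&(h>lo)&(h<hi)
    if m.sum()>5:
        w=P[m];a=np.c_[w@ex,w@ey].astype(np.float32);r=cv2.minAreaRect(a);(cc,rad)=cv2.minEnclosingCircle(a);print(lo,m.sum(),r,cc,rad,w.mean(0),np.median(h[m]))
```

```text
pos [ 496.4 -198.6  267.4] shift [ 13.6   3.6 -17.4] turn [ 0.17 -0.54  0.03] alt [  -0.9   -0.3 -180. ] j [-0.45  0.24  1.5  -0.01  1.41 -1.44] t 2.25 gap 93.9 F [-0.4  0.4 -0.7]
300 212
n [-0.25800944 -0.03092569  0.96564731] 15.06153252733878 -173.16498498603445 6443 c [ 2.67188067e-01  3.20258679e-02 -4.50017004e+01]
h hist (array([ 748, 1097, 3229,   12,  260,  828,    5,   14,   16,  157,  164,
        298,   65,    0,    0]), array([-3,  0,  3,  6,  9, 12, 15, 18, 21, 24, 27, 30, 33, 36, 39, 42]))
4 1805 ((522.2978515625, -191.17636108398438), (69.2994155883789, 80.90847778320312), 6.02506160736084) (515.5528564453125, -194.87615966796875) 45.1810417175293 [ 515.12658553 -189.77741335   92.31845044] 4.557159688199325
14 739 ((517.8555908203125, -196.52410888671875), (41.97197723388672, 30.9270076751709), 55.141971588134766) (515.9529418945312, -195.19888305664062) 21.35329246520996 [ 505.98673797 -195.62114703  113.87874932] 29.85777680778813
28 469 ((518.0388793945312, -197.56712341308594), (20.559661865234375, 20.66607093811035), 71.1878433227539) (517.8263549804688, -197.54600524902344) 13.45681095123291 [ 505.22678162 -196.55549225  116.20492987] 31.820281404729297
```

View pics/w2.png

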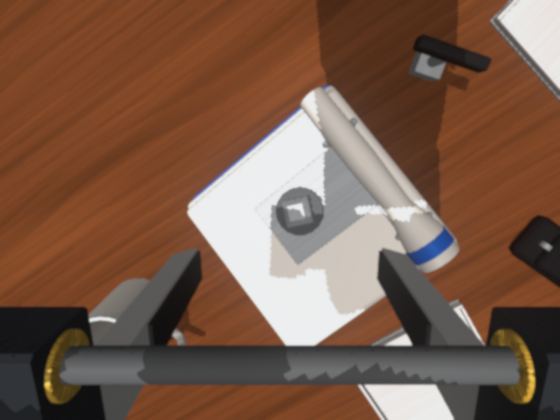

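```bash
cat > head.py <<'E'
from h import *
import pickle
def rectify(name,pk,h0,yaw=6.6,sc=8,half=32,c0=(507,-196)):
    """resample image onto screw-normal plane at height h0 over face plane; returns image, and frame"""
    z=np.load(name+'.npz');p=pickle.load(open(pk,'rb'))
    t=np.radians(15);y=np.radians(yaw)
    n=np.array([-np.sin(t)*np.cos(y),-np.sin(t)*np.sin(y),np.cos(t)])
    ey=np.array([-np.sin(y),np.cos(y),0]);ex=np.cross(ey,n)
    return z,p,n,ex,ey
E
python3 - <<'E'
from head import *
z,p,n,ex,ey=rectify('w2','w2.pkl',0)
P=z['P'];im=z['im']
R=np.c_[ex,ey,n];L=P@R  # dock-tilted coords
C=np.array([507,-196,112])@R
loc=(abs(L[...,0]-C[0])<40)&(abs(L[...,1]-C[1])<40)
hh=L[...,2]
far=loc&(np.hypot(L[...,0]-C[0],L[...,1]-C[1])>27)
print('C',C,'hist',[(a,b) for a,b in zip(*np.histogram(hh[loc],bins=np.arange(C[2]-45,C[2]+20,1.5))[::-1])])
top=loc&(hh>C[2]-4)
for lo in (np.percentile(hh[loc],99)-k for k in(2,4,7,10)):
    m=loc&(hh>lo)&(np.hypot(L[...,0]-C[0],L[...,1]-C[1])<25);a=L[m][:,:2].astype(np.float32);print(lo.round(1),m.sum(),cv2.minAreaRect(a))
crop=cv2.resize(im[180:245,265:335],None,fx=8,fy=8,interpolation=cv2.INTER_CUBIC);cv2.imwrite('pics/w2c.png',crop)
E
```

```text
C [ 493.70653927 -252.97419736  -16.33733629] hist [(np.float64(-61.33733628843732), np.int64(0)), (np.float64(-59.83733628843732), np.int64(0)), (np.float64(-58.33733628843732), np.int64(0)), (np.float64(-56.83733628843732), np.int64(0)), (np.float64(-55.33733628843732), np.int64(0)), (np.float64(-53.83733628843732), np.int64(0)), (np.float64(-52.33733628843732), np.int64(0)), (np.float64(-50.83733628843732), np.int64(0)), (np.float64(-49.33733628843732), np.int64(0)), (np.float64(-47.83733628843732), np.int64(0)), (np.float64(-46.33733628843732), np.int64(15)), (np.float64(-44.83733628843732), np.int64(438)), (np.float64(-43.33733628843732), np.int64(532)), (np.float64(-41.83733628843732), np.int64(327)), (np.float64(-40.33733628843732), np.int64(2535)), (np.float64(-38.83733628843732), np.int64(975)), (np.float64(-37.33733628843732), np.int64(15)), (np.float64(-35.83733628843732), np.int64(1)), (np.float64(-34.33733628843732), np.int64(6)), (np.float64(-32.83733628843732), np.int64(208)), (np.float64(-31.33733628843732), np.int64(749)), (np.float64(-29.83733628843732), np.int64(12
[... 758 characters left out ...]
4(0)), (np.float64(-4.337336288437321), np.int64(0)), (np.float64(-2.8373362884373208), np.int64(0)), (np.float64(-1.3373362884373208), np.int64(0)), (np.float64(0.16266371156267923), np.int64(0)), (np.float64(1.6626637115626792), np.int64(0))]
248.9 1558 ((497.9544982910156, -274.73150634765625), (9.860347747802734, 10.655614852905273), 46.70557403564453)
246.9 2236 ((497.7127685546875, -275.2403564453125), (12.207385063171387, 10.969291687011719), 47.655757904052734)
243.9 3361 ((496.6667785644531, -273.0038757324219), (16.63098907470703, 9.447383880615234), 7.955733299255371)
240.9 5502 ((502.18988037109375, -270.4754333496094), (31.517730712890625, 11.03799057006836), 31.369482040405273)
```

View pics/w2c.png

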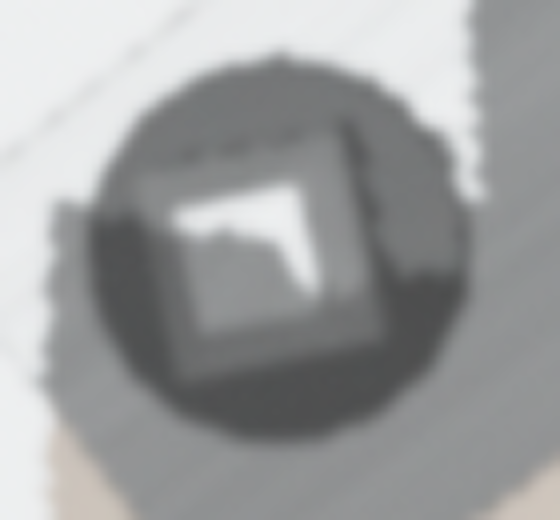

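The screw head is clear in the crop. The top face has corners at about (172,212), (300,185), (322,305) and (200,335), and the outline at the foot of the taper at about (130,178), (346,123), (388,335) and (179,385). The flange circle is centred at about (281,248). Next I'll cast these onto their planes.

```bash
cat >> head.py <<'E'
def cast(uv,p,n,hz):
    Rw=cv2.Rodrigues(np.array(p['rvec'],float))[0];t=np.array(p['tvec'],float).ravel()
    o=-Rw.T@t; r=Rw.T@np.array([(uv[0]-p['cx'])/p['fx'],(uv[1]-p['cy'])/p['fy'],1])
    return o+r*((hz-o@n)/(r@n))
E
python3 - <<'E'
from head import *
z,p,n,ex,ey=rectify('w2','w2.pkl',0);R=np.c_[ex,ey,n]
pix=lambda c:((c[0]+.5)/8-.5+265,(c[1]+.5)/8-.5+180)
for nm,cs,hz in(('top',[(172,212),(300,185),(322,305),(200,335)],-10.8),('out',[(130,178),(346,123),(388,335),(179,385)],-18.8)):
    w=np.array([cast(pix(c),p,n,hz)@R for c in cs])
    e=np.roll(w,-1,0)-w
    print(nm,'centre',w.mean(0).round(1),(R@w.mean(0)).round(1),'len',np.linalg.norm(e,axis=1).round(1),'ang',((np.degrees(np.arctan2(e[:,1],e[:,0]))+45)%90-45).round(1))
f=cast(pix((281,248)),p,n,-30.6)@R;print('flange',f,R@f)
P=z['P'];L=P@R
m=(np.hypot(L[...,0]-f[0],L[...,1]-f[1])<30)&(abs(L[...,2]+30.9)<2)
print('flange h',np.median(L[m][:,2]),cv2.minEnclosingCircle(L[m][:,:2].astype(np.float32)))
m=(np.hypot(L[...,0]-f[0],L[...,1]-f[1])<7)&(abs(L[...,2]+10.8)<2);print('top h',np.median(L[m][:,2]))
E
```

```text
top centre [ 492.3 -253.7  -10.8] [ 504.3 -197.   117. ] len [14.7 13.5 14.1 14.1] ang [-26.2 -27.7 -23.9 -25.3]
out centre [ 492.3 -253.6  -18.8] [ 506.4 -196.7  109.3] len [25.6 24.4 24.8 24.3] ang [-24.1 -26.9 -24.1 -24.8]
flange [ 492.51202626 -252.82205812  -30.6       ] [ 509.50333406 -195.55720014   97.91416205]
flange h -30.67401988453068 ((492.6695251464844, -253.71234130859375), 22.80449676513672)
top h -10.633397244648567
```

Emit:
jog_arm([
  [[-1,43,0,0,0,0],[-1,43,0,0,0,0],[-1,43,0,0,0,0],[-1,43,0,0,0,0],[-1,43,0,0,0,0]],
])

```text
clock: 2.8
eef_pos: [488.6, 28.0, 267.0]
eef_rot: [2.351, 1.56, -2.934]
wrist_force: [1.3, -0.0, -0.3]
finger_gap: 93.7
```

Emit:
jog_arm([
  [[-1,43,-15,0,0,0],[-1,43,-20,0,0,0],[0,43,-20,0,0,0],[0,40,-20,0,0,0],[0,0,0,0,0,0]],
])

```text
clock: 3.3
eef_pos: [479.4, 215.4, 191.2]
eef_rot: [2.241, 1.564, -3.031]
wrist_force: [0.9, 0.2, 0.6]
finger_gap: 94.2
```

Run:
```python
from h import *
plan([488.8,180.5,104],[0,0,-1],57.5)
```

```text
pos [479.4 215.4 191.2] shift [  9.4 -34.9 -87.2] turn [ 0.04 -0.38 -0.45] alt [6.000e-01 1.000e-01 1.796e+02] j [ 0.35  0.28  1.63  0.    1.24 -0.66] t 3.3 gap 94.2 F [0.9 0.2 0.6]
```

Emit:
jog_arm([
  [[9,-35,-15,0,-0.4,-0.4],[0,0,0,0,0,0]],
])

```text
clock: 3.5
eef_pos: [486.3, 183.3, 175.8]
eef_rot: [-2.438, 1.57, -1.426]
wrist_force: [0.7, 0.4, -0.4]
finger_gap: 93.9
```

Run:
```python
from h import *
plan([488.8,180.5,104],[0,0,-1],57.5)
```

```text
pos [486.3 183.3 175.8] shift [  2.5  -2.8 -71.8] turn [ 0.04  0.01 -0.46] alt [-0.000e+00  1.000e-01  1.795e+02] j [ 0.29  0.28  1.67 -0.    1.2  -0.72] t 3.5 gap 93.9 F [ 0.7  0.4 -0.4]
```

Emit:
jog_arm([
  [[2.5,-2.8,-18,0,0,-0.4],[0.2,0,-18,0,0,0],[0.2,0,-18,0,0,0],[0.2,0,-16,0,0,0],[0,0,0,0,0,0]],
])

```text
clock: 4.0
eef_pos: [487.4, 184.0, 107.8]
eef_rot: [-0.711, 1.566, 0.296]
wrist_force: [1.1, -0.1, -0.1]
finger_gap: 94.2
```

Run:
```python
from h import *
plan([488.8,180.5,104],[0,0,-1],57.5)
```

```text
pos [487.4 184.  107.8] shift [ 1.4 -3.5 -3.8] turn [-0.08  0.27 -0.18] alt [-4.000e-01 -1.000e-01  1.798e+02] j [ 0.29  0.36  1.73  0.    1.04 -0.72] t 4.0 gap 94.2 F [ 1.1 -0.1 -0.1]
```

Emit:
jog_arm([
  [[1.4,-3.5,-4,0,0.2,-0.2],[0,0,0,0,0,0]],
])

```text
clock: 4.2
eef_pos: [488.9, 181.3, 105.5]
eef_rot: [-0.358, 1.567, 0.646]
wrist_force: [0.7, -0.3, 0.2]
finger_gap: 94.2
```

Run:
```python
from h import *
plan([488.8,180.5,104],[0,0,-1],57.5)
```

```text
pos [488.9 181.3 105.5] shift [-0.1 -0.8 -1.5] turn [-0.12  0.16 -0.03] alt [ -0.2  -0.2 180. ] j [ 0.28  0.37  1.73  0.    1.04 -0.72] t 4.2 gap 94.2 F [ 0.7 -0.3  0.2]
```

Close the jaws.

Emit:
jog_arm([
  [[0,-0.8,-1.5,0,0,0],[0,0,0,0,0,0],[0,0,0,0,0,0],[0,0,0,0,0,0],[0,0,0,0,0,0]],
], gripper=-1, squeeze=60)

```text
clock: 4.7
eef_pos: [489.7, 180.7, 106.2]
eef_rot: [-0.528, 1.564, 0.476]
wrist_force: [-0.8, 0.2, 0.0]
finger_gap: 57.3
```

Emit:
jog_arm([
  [[0,0,0,0,0,0],[0,0,0,0,0,0]],
])

```text
clock: 4.9
eef_pos: [489.7, 180.7, 106.3]
eef_rot: [-0.525, 1.564, 0.479]
wrist_force: [0.8, -1.3, 0.1]
finger_gap: 41.5
```

Run:
```python
from h import *
plan([488.8,180.5,104],[0,0,-1],57.5)
```

```text
pos [489.7 180.7 106.3] shift [-0.9 -0.2 -2.3] turn [-0.18  0.35 -0.01] alt [ -0.5  -0.3 180. ] j [ 0.28  0.37  1.73  0.    1.04 -0.72] t 4.9 gap 41.5 F [ 0.8 -1.3  0.1]
```

Emit:
jog_arm([
  [[-0.9,0,-2.5,0,0.3,0],[0,0,0,0,0,0],[0,0,0,0,0,0],[0,0,0,0,0,0],[0,0,0,0,0,0]],
])

```text
clock: 5.4
eef_pos: [488.6, 180.7, 103.4]
eef_rot: [0.633, 1.568, 1.637]
wrist_force: [-2.2, -0.2, 0.1]
finger_gap: 17.3
```

Emit:
jog_arm([
  [[0,0,0,0,0,0],[0,0,0,0,0,0]],
])

```text
clock: 5.6
eef_pos: [488.6, 180.7, 103.4]
eef_rot: [0.63, 1.568, 1.634]
wrist_force: [-0.6, -0.3, -0.8]
finger_gap: 17.7
```

Run:
```python
from h import *
plan([488.8,180.5,104],[0,0,-1],57.5)
```

```text
pos [488.6 180.7 103.4] shift [ 0.2 -0.2  0.6] turn [-0.17 -0.01 -0.01] alt [  0.   -0.3 180. ] j [ 0.28  0.37  1.73  0.    1.04 -0.72] t 5.6 gap 17.7 F [-0.6 -0.3 -0.8]
```

Emit:
jog_arm([
  [[0,0,15,0,0,0],[0,0,30,0,0,0],[0,0,40,0,0,0],[0,0,40,0,0,0],[0,0,40,0,0,0]],
])

```text
clock: 6.1
eef_pos: [484.5, 179.5, 266.8]
eef_rot: [2.218, 1.556, -3.062]
wrist_force: [0.7, -0.3, -3.5]
finger_gap: 17.5
```

Emit:
jog_arm([
  [[0,-20,20,0,0,0],[0,-35,5,0,0,0],[0,-40,0,0,0,0],[0,-40,0,0,0,0],[0,-40,0,0,0,0]],
])

```text
clock: 6.6
eef_pos: [484.1, 3.0, 298.0]
eef_rot: [1.976, 1.564, 2.987]
wrist_force: [1.0, 0.1, -2.9]
finger_gap: 17.4
```

Emit:
jog_arm([
  [[0,-40,0,0,0,0],[0,-40,0,0,0,0],[0,-40,0,0,0,0],[0,-40,0,0,0,0],[0,-20,0,0,0,0]],
])

```text
clock: 7.1
eef_pos: [481.7, -186.1, 296.7]
eef_rot: [1.946, 1.561, 2.956]
wrist_force: [0.6, 0.4, -3.4]
finger_gap: 17.6
```

```bash
cat >> head.py <<'E'
t=np.radians(15);y=np.radians(6.6)
n=np.array([-np.sin(t)*np.cos(y),-np.sin(t)*np.sin(y),np.cos(t)])
ey=np.array([-np.sin(y),np.cos(y),0]);ex=np.cross(ey,n);R0=np.c_[ex,ey,n]
S=R0@np.array([492.4,-253.6,-30.65])
def goal(up,ang,dx=0,dy=0,off=99.4,nn=n):
    """TCP goal: mouth 'up' mm over flange; ang = jaw angle in tilted frame"""
    a=np.radians(ang);zz=np.cos(a)*ex+np.sin(a)*ey
    s,p,R=tool();T=np.c_[-nn,np.cross(zz,-nn),zz];tp=S+n*(off+up)+ex*dx+ey*dy
    d=tp-p
    print('pos',p.round(1),'goal',tp.round(1),'shift',d.round(1),'loc',(d@R0).round(1),'turn',np.degrees(Ro.from_matrix(T@R.T).as_rotvec()).round(2),'j',s['joints'].round(2),'t',round(s['clock'],2),'gap',round(s['finger_gap'],1),'F',s['wrist_force'].round(1),'Floc',(s['wrist_force']@R0).round(1),'M',s['moment'].round(2))
E
python3 -c "
from head import *
print(S,n);goal(45,64.6)"
```

```text
[ 509.49811175 -196.34093626   97.83687123] [-0.25710379 -0.02974792  0.96592583]
pos [ 481.7 -186.1  296.7] goal [ 472.4 -200.6  237.3] shift [ -9.3 -14.6 -59.4] loc [-25.9 -13.4 -54.5] turn [ -0.06 -15.57  13.27] j [-0.44  0.18  1.5  -0.    1.47 -1.45] t 7.1 gap 17.6 F [ 0.6  0.4 -3.4] Floc [-0.3  0.3 -3.5] M [0.05 0.   0.02]
```

Emit:
jog_arm([
  [[-3,-5,0,0,-5,4],[-3,-5,-5,0,-5,4],[-3,-5,-10,0,-5,4],[0,0,0,0,0,0]],
])

```text
clock: 7.5
eef_pos: [471.4, -204.7, 278.8]
eef_rot: [-1.114, 1.314, 0.109]
wrist_force: [-1.2, 0.2, -3.4]
finger_gap: 17.6
```

```bash
python3 -c "
from head import *
goal(45,64.6)"
```

```text
pos [ 471.4 -204.7  278.8] goal [ 472.4 -200.6  237.3] shift [  1.    4.1 -41.5] loc [ -9.4   4.  -40.4] turn [-0.17 -0.32  1.11] j [-0.56  0.06  1.69  0.17  1.19 -1.83] t 7.5 gap 17.6 F [-1.2  0.2 -3.4] Floc [-2.   0.4 -3. ] M [ 0.    0.3  -0.06]
```

Emit:
jog_arm([
  [[1,4,-15,-0.2,-0.3,1.1],[0,0,-20,0,0,0],[0,0,-4,0,0,0],[0,0,0,0,0,0]],
])

```text
clock: 7.9
eef_pos: [472.6, -200.3, 240.3]
eef_rot: [-1.124, 1.316, 0.113]
wrist_force: [-0.7, -0.1, -2.3]
finger_gap: 17.5
```

Run:
```python
from head import *
goal(45,64.6)
s,p,R=tool();print('est mouth',(p-R[:,0]*-99.4*1).round(1) )
for nm in('side','wrist'):
    im,d,pp=cam(nm);save('s2'+nm,im,d,pp);pickle.dump(pp,open('s2'+nm+'.pkl','wb'))
    print(nm,np.round(proj(S,pp)),np.round(proj(S+45*n,pp)),np.round(proj(S+145*n,pp)))
    if nm=='side': a=im
    else: b=im
u,v=map(int,proj(S+70*n,pickle.load(open('s2side.pkl','rb'))))
c=cv2.resize(a[v-60:v+60,u-70:u+70],(700,600),interpolation=cv2.INTER_CUBIC);cv2.imwrite('pics/s2.png',c);print(u-70,v-60)
cv2.imwrite('pics/s2w.png',b)
```

```text
pos [ 472.6 -200.3  240.3] goal [ 472.4 -200.6  237.3] shift [-0.3 -0.4 -3. ] loc [-1.1 -0.3 -2.8] turn [-0.   -0.42  0.35] j [-0.55  0.09  1.75  0.17  1.1  -1.85] t 7.9 gap 17.5 F [-0.7 -0.1 -2.3] Floc [-1.3  0.  -2.1] M [-0.01  0.29  0.  ]
est mouth [ 497.5 -197.5  144.1]
side [312. 169.] [317. 156.] [330. 124.]
wrist [288. 205.] [287. 219.] [285. 275.]
249 88
```

View pics/s2.png

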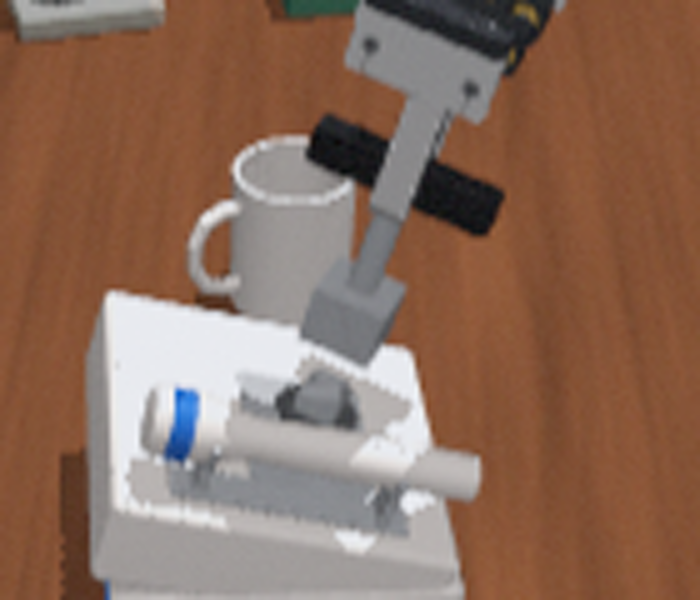

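Run:
```python
from head import *
s,p,R=tool();m0=p+R[:,0]*100  # mouth about
B=np.c_[R[:,1],R[:,2],-R[:,0]]
for nm in('s2side','s2wrist'):
    P=np.load(nm+'.npz')['P'].astype(float);L=(P-m0)@B
    for lo,hi,r in((2,10,35),(20,30,35),(40,60,22),(90,110,60)):
        m=(L[...,2]>lo)&(L[...,2]<hi)&(np.hypot(L[...,0],L[...,1])<r)
        if m.sum()>5:
            q=L[m];print(nm,lo,hi,m.sum(),'bar',np.percentile(q[:,0],[3,50,97]).round(1),'jaw',np.percentile(q[:,1],[3,50,97]).round(1))
            if hi<40:
                r=cv2.minAreaRect(q[:,:2].astype(np.float32));print(r)
```

```text
s2side 2 10 48 bar [-17.3   5.1  20.8] jaw [-10.6  19.2  22.5]
((10.950682640075684, 10.126588821411133), (28.900039672851562, 55.568748474121094), 45.517433166503906)
s2side 20 30 75 bar [-18.   -0.8  20.8] jaw [-16.   19.3  23. ]
((0.8702678680419922, 1.9659309387207031), (44.96138000488281, 40.502201080322266), 89.86639404296875)
s2side 40 60 44 bar [-6.2  1.8  8.4] jaw [ 1.6  7.1 10.6]
s2side 90 110 315 bar [-46.    3.5  48.7] jaw [ 1.4 10.1 23. ]
s2wrist 2 10 36 bar [18.8 19.  19.2] jaw [-19.1 -14.2  20.2]
((18.95682716369629, 0.5779743194580078), (39.8261604309082, 0.6209290027618408), 89.83112335205078)
s2wrist 20 30 67 bar [18.8 19.  19.3] jaw [-18.8 -13.4  20.2]
((19.058069229125977, 0.6830291748046875), (40.0843391418457, 0.5964323878288269), 89.99451446533203)
s2wrist 90 110 1332 bar [-18.1   9.3  49.2] jaw [-18.3   1.3  20.9]
```

View pics/s2w.png

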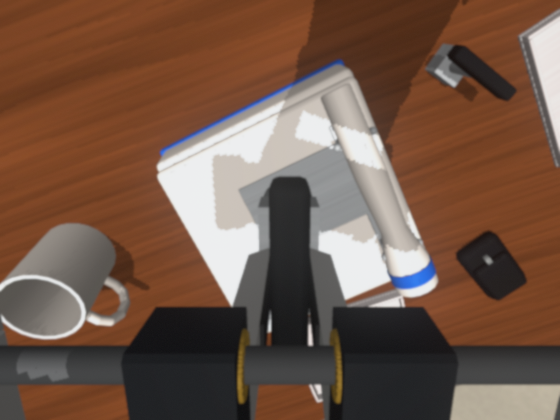

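Both views show the key parallel to the tool above the screw. The socket side face sits at +19.0 (so the offset is about -1 mm along the bar), and the wrist picture has the bar end at (290,190). I'll correct by about 0.9 mm and descend.

Emit:
jog_arm([
  [[-0.3,-0.5,-3,0,-0.4,0.3],[1.5,0.2,-6,0,0,0],[1.5,0.2,-6,0,0,0],[1,0.1,-4,0,0,0],[0,0,0,0,0,0]],
])

```text
clock: 8.5
eef_pos: [477.4, -200.6, 222.0]
eef_rot: [-1.135, 1.306, 0.108]
wrist_force: [0.3, 0.5, -3.0]
finger_gap: 17.3
```

```bash
python3 -c "
from head import *
goal(22,64.6,-.85,-.15)"
```

```text
pos [ 477.4 -200.6  222. ] goal [ 477.5 -200.2  214.9] shift [ 0.1  0.4 -7.1] loc [-1.7  0.4 -6.9] turn [0.09 0.17 0.03] j [-0.55  0.11  1.78  0.18  1.05 -1.86] t 8.5 gap 17.3 F [ 0.3  0.5 -3. ] Floc [-0.4  0.5 -3. ] M [ 0.02  0.32 -0.04]
```

Emit:
jog_arm([
  [[0.1,0.4,-7,0,0.2,0],[0,0,0,0,0,0]],
])

```text
clock: 8.7
eef_pos: [477.5, -200.2, 214.3]
eef_rot: [-1.133, 1.31, 0.11]
wrist_force: [-0.9, 0.1, -3.5]
finger_gap: 17.4
```

```bash
python3 -c "
from head import *
goal(22,64.6,-.85,-.15)"
```

```text
pos [ 477.5 -200.2  214.3] goal [ 477.5 -200.2  214.9] shift [-0.  -0.   0.6] loc [ 0.1 -0.   0.6] turn [ 0.08 -0.06  0.03] j [-0.54  0.12  1.78  0.18  1.04 -1.86] t 8.7 gap 17.4 F [-0.9  0.1 -3.5] Floc [-1.7  0.2 -3.2] M [0.04 0.24 0.01]
```

Now go down over the head, 20 mm along the axis in small rows.

Emit:
jog_arm([
  [[0.8,0.1,-3,0,0,0],[0.8,0.1,-3,0,0,0],[0.8,0.1,-3,0,0,0],[0,0,0,0,0,0]],
])

```text
clock: 9.1
eef_pos: [480.1, -199.9, 204.6]
eef_rot: [-1.133, 1.31, 0.109]
wrist_force: [0.8, -0.9, -2.8]
finger_gap: 17.7
```

```bash
python3 -c "
from head import *
goal(0,64.6,-.85,-.15)"
```

```text
pos [ 480.1 -199.9  204.6] goal [ 483.1 -199.5  193.6] shift [  3.    0.4 -10.9] loc [  0.1   0.  -11.3] turn [ 0.09 -0.06  0.04] j [-0.54  0.14  1.79  0.18  1.01 -1.86] t 9.1 gap 17.7 F [ 0.8 -0.9 -2.8] Floc [-0.1 -1.  -2.9] M [-0.    0.31 -0.02]
```

Emit:
jog_arm([
  [[0.8,0.1,-3,0,0,0],[0.8,0.1,-3,0,0,0],[0.5,0.1,-2,0,0,0],[0,0,0,0,0,0]],
])

```text
clock: 9.5
eef_pos: [482.5, -199.6, 195.9]
eef_rot: [-1.133, 1.31, 0.109]
wrist_force: [-0.3, -0.1, -2.2]
finger_gap: 17.4
```

```bash
python3 -c "
from head import *
goal(0,64.6,-.85,-.15)"
```

```text
pos [ 482.5 -199.6  195.9] goal [ 483.1 -199.5  193.6] shift [ 0.7  0.  -2.3] loc [ 0.1 -0.  -2.4] turn [ 0.09 -0.05  0.03] j [-0.54  0.15  1.8   0.19  0.99 -1.87] t 9.5 gap 17.4 F [-0.3 -0.1 -2.2] Floc [-0.8 -0.  -2. ] M [0.05 0.33 0.07]
```

Nicely aligned, no contact force. Go the last 2 mm, then hold.

Emit:
jog_arm([
  [[0.5,0,-2,0,0,0],[0,0,0,0,0,0],[0,0,0,0,0,0],[0,0,0,0,0,0],[0,0,0,0,0,0]],
])

```text
clock: 10.0
eef_pos: [483.1, -199.6, 194.0]
eef_rot: [-1.134, 1.31, 0.108]
wrist_force: [0.8, 0.4, -2.2]
finger_gap: 17.5
```

```bash
python3 -c "
from head import *
goal(0,64.6,-.85,-.15)"
```

```text
pos [ 483.1 -199.6  194. ] goal [ 483.1 -199.5  193.6] shift [ 0.   0.1 -0.3] loc [-0.   0.1 -0.3] turn [ 0.1  -0.03  0.04] j [-0.54  0.15  1.8   0.19  0.99 -1.87] t 10.0 gap 17.5 F [ 0.8  0.4 -2.2] Floc [ 0.2  0.3 -2.3] M [-0.04  0.29 -0.  ]
```

Emit:
jog_arm([
  [[0.2,0,-0.8,0,0,0],[0,0,0,1.29,0.15,-4.83],[0,0,0,1.29,0.15,-4.83],[0,0,0,1.29,0.15,-4.83],[0,0,0,0,0,0]],
])

```text
clock: 10.5
eef_pos: [483.2, -199.2, 192.9]
eef_rot: [-0.858, 1.311, 0.114]
wrist_force: [1.2, -0.3, -4.5]
finger_gap: 17.9
```

```bash
python3 -c "
from head import *
goal(0,49.6,-.85,-.15);print('Mn',tool()[0]['moment']@n)"
```

```text
pos [ 483.2 -199.2  192.9] goal [ 483.1 -199.5  193.6] shift [-0.1 -0.3  0.7] loc [ 0.1 -0.3  0.7] turn [-0.1  -0.1   0.51] j [-0.54  0.15  1.8   0.19  0.99 -1.6 ] t 10.5 gap 17.9 F [ 1.2 -0.3 -4.5] Floc [-0.  -0.4 -4.6] M [-0.09  0.06  0.01]
Mn 0.034406968568808
```

Emit:
jog_arm([
  [[-0.1,-0.3,0,1.29,0.15,-4.83],[0,0,-0.3,1.29,0.15,-4.83],[0,0,-0.3,1.29,0.15,-4.83],[0,0,-0.3,1.29,0.15,-4.83],[0,0,0,0,0,0]],
])

```text
clock: 11.0
eef_pos: [483.7, -199.3, 191.9]
eef_rot: [-0.508, 1.309, 0.116]
wrist_force: [1.2, -0.2, -3.3]
finger_gap: 17.4
```

```bash
python3 -c "
from head import *
goal(-1,29.6,-.85,-.15);print('Mn',tool()[0]['moment']@n)"
```

```text
pos [ 483.7 -199.3  191.9] goal [ 483.4 -199.5  192.7] shift [-0.3 -0.2  0.7] loc [-0.1 -0.2  0.8] turn [-0.13 -0.02  0.42] j [-0.54  0.16  1.8   0.19  0.99 -1.25] t 11.0 gap 17.4 F [ 1.2 -0.2 -3.3] Floc [ 0.3 -0.3 -3.5] M [-0.02  0.21 -0.02]
Mn -0.015894187601910133
```

Emit:
jog_arm([
  [[-0.1,-0.2,-0.2,1.29,0.15,-4.83],[0,0,-0.3,1.29,0.15,-4.83],[0,0,-0.3,1.29,0.15,-4.83],[0,0,-0.3,1.29,0.15,-4.83],[0,0,0,0,0,0]],
])

```text
clock: 11.5
eef_pos: [484.1, -199.4, 191.0]
eef_rot: [-0.17, 1.308, 0.116]
wrist_force: [1.2, 0.1, -3.1]
finger_gap: 17.3
```

```bash
python3 -c "
from head import *
goal(-2,9.6,-.85,-.15);print('Mn',tool()[0]['moment']@n)"
```

```text
pos [ 484.1 -199.4  191. ] goal [ 483.7 -199.5  191.7] shift [-0.5 -0.   0.7] loc [-0.3  0.   0.8] turn [ 0.02  0.08 -0.17] j [-0.54  0.16  1.8   0.19  0.98 -0.91] t 11.5 gap 17.3 F [ 1.2  0.1 -3.1] Floc [ 0.4 -0.  -3.3] M [-0.11  0.15  0.02]
Mn 0.04150382490962575
```

Total is now 55°. I'll take smaller rows now and watch the moment for the stop.

Emit:
jog_arm([
  [[-0.3,0,0,1.03,0.12,-3.86],[0,0,-0.2,1.03,0.12,-3.86],[0,0,-0.2,1.03,0.12,-3.86],[0,0,0,0,0,0]],
])

```text
clock: 11.9
eef_pos: [484.2, -199.5, 190.6]
eef_rot: [0.021, 1.307, 0.114]
wrist_force: [1.2, 0.5, -4.2]
finger_gap: 17.4
```

```bash
python3 -c "
from head import *
goal(-2.5,-2.4,-.85,-.15);s=tool()[0];print('Mn',s['moment']@n,s['effort'][5])"
```

```text
pos [ 484.2 -199.5  190.6] goal [ 483.8 -199.5  191.2] shift [-0.5  0.   0.6] loc [-0.3  0.1  0.7] turn [ 0.29  0.17 -1.07] j [-0.54  0.16  1.8   0.19  0.98 -0.72] t 11.9 gap 17.4 F [ 1.2  0.5 -4.2] Floc [ 0.2  0.3 -4.4] M [-0.12  0.09 -0.06]
Mn -0.024819070221744947 1.4029182493686676
```

Emit:
jog_arm([
  [[0,0,0,1.03,0.12,-3.86],[0,0,-0.2,1.03,0.12,-3.86],[0,0,0,0,0,0]],
])

```text
clock: 12.2
eef_pos: [484.4, -199.7, 190.5]
eef_rot: [0.14, 1.307, 0.109]
wrist_force: [1.6, 0.2, -4.6]
finger_gap: 17.8
```

```bash
python3 -c "
from head import *
goal(-3,-10.4,-.85,-.15);s=tool()[0];print('Mn',s['moment']@n,s['effort'][5])"
```

```text
pos [ 484.4 -199.7  190.5] goal [ 483.9 -199.5  190.7] shift [-0.4  0.3  0.2] loc [-0.4  0.3  0.3] turn [ 0.6   0.2  -1.92] j [-0.54  0.16  1.8   0.19  0.98 -0.6 ] t 12.2 gap 17.8 F [ 1.6  0.2 -4.6] Floc [ 0.4  0.1 -4.9] M [-0.34  0.01  0.77]
Mn 0.8256498855061545 2.2317277640104294
```

The moment jumped to 0.8 N m at about 73°, so this looks like the stop. One more small push will confirm it.

Emit:
jog_arm([
  [[-0.3,0.2,0,0.8,0.1,-3],[0,0,0,0,0,0]],
])

```text
clock: 12.4
eef_pos: [484.2, -199.6, 190.5]
eef_rot: [0.178, 1.307, 0.105]
wrist_force: [1.9, -1.0, -5.2]
finger_gap: 17.5
```

```bash
python3 -c "
from head import *
goal(-3,-10.4,-.85,-.15);s=tool()[0];print('Mn',s['moment']@n,s['effort'][5])"
```

```text
pos [ 484.2 -199.6  190.5] goal [ 483.9 -199.5  190.7] shift [-0.3  0.2  0.2] loc [-0.2  0.2  0.2] turn [0.04 0.12 0.39] j [-0.54  0.16  1.8   0.19  0.98 -0.55] t 12.4 gap 17.5 F [ 1.9 -1.  -5.2] Floc [ 0.4 -1.2 -5.5] M [-0.57 -0.14  1.06]
Mn 1.1721043118501202 2.2912555932998657
```

Emit:
jog_arm([
  [[0,0,0,-1.2,-0.14,4.5],[-0.5,0,2,0,0,0],[-1.3,-0.15,5,0,0,0],[-1.5,-0.2,6,0,0,0],[0,0,0,0,0,0]],
])

```text
clock: 12.9
eef_pos: [480.9, -199.4, 201.6]
eef_rot: [0.086, 1.308, 0.115]
wrist_force: [-0.8, 0.2, -2.4]
finger_gap: 17.9
```

```bash
python3 -c "
from head import *
goal(10,-6.4,-.85,-.15);s=tool()[0];print('Mn',s['moment']@n,s['effort'][5])"
```

```text
pos [ 480.9 -199.4  201.6] goal [ 480.6 -199.8  203.3] shift [-0.3 -0.4  1.7] loc [ 0.1 -0.3  1.8] turn [ 0.37  0.12 -1.4 ] j [-0.54  0.14  1.79  0.19  1.01 -0.65] t 12.9 gap 17.9 F [-0.8  0.2 -2.4] Floc [-1.4  0.2 -2.1] M [-0.09  0.29 -0.02]
Mn -0.0003124076756806853 0.08577963570132852
```

Emit:
jog_arm([
  [[-2,-0.3,8,0,0,0],[-3,-0.3,12,0,0,0],[-6,-0.7,25,0,0,0],[-6,-0.7,25,0,0,0],[0,0,20,0,0,0]],
])

```text
clock: 13.4
eef_pos: [460.9, -200.7, 294.9]
eef_rot: [0.095, 1.312, 0.127]
wrist_force: [0.9, -0.2, -2.3]
finger_gap: 17.4
```

Run:
```python
from head import *
# where to put: tray-safe target a bit toward centre; jaw heading keep
plan([500,180,110],[0,0,-1],4)
im,d,pp=cam('top');save('t3',im,d,pp)
c=cv2.resize(im[195:265,300:385],None,fx=8,fy=8,interpolation=cv2.INTER_CUBIC);cv2.imwrite('pics/t3.png',c)
```

```text
pos [ 460.9 -200.7  294.9] shift [  39.1  380.7 -184.9] turn [-2.15 14.66  2.13] alt [  22.7    3.3 -176.4] j [-0.57  0.03  1.69  0.17  1.23 -0.64] t 13.4 gap 17.4 F [ 0.9 -0.2 -2.3]
```

Emit:
jog_arm([
  [[4,10,5,-0.5,4.9,0.7],[4,20,5,-0.5,4.9,0.7],[4,30,0,-0.6,4.9,0.7],[4,40,0,0,0,0],[4,40,0,0,0,0]],
])

```text
clock: 13.95
eef_pos: [480.6, -60.9, 311.6]
eef_rot: [2.675, 1.568, 2.739]
wrist_force: [0.1, 0.2, -2.4]
finger_gap: 17.8
```

Emit:
jog_arm([
  [[4,40,0,0,0,0],[4,40,0,0,0,0],[4,40,0,0,0,0],[4,40,0,0,0,0],[2,30,0,0,0,0]],
])

```text
clock: 14.45
eef_pos: [497.4, 137.8, 312.1]
eef_rot: [2.215, 1.568, 2.281]
wrist_force: [1.3, -0.9, -2.6]
finger_gap: 17.5
```

Emit:
jog_arm([
  [[0,10,0,0,0,0],[0,0,0,0,0,0]],
])

```text
clock: 14.65
eef_pos: [496.8, 150.9, 311.9]
eef_rot: [2.242, 1.567, 2.314]
wrist_force: [0.2, 0.4, -2.7]
finger_gap: 17.7
```

Run:
```python
from head import *
plan([505,180,106],[0,0,-1],4)
```

```text
pos [496.8 150.9 311.9] shift [   8.2   29.1 -205.9] turn [-0.14 -0.13 -0.08] alt [  0.2  -0.2 179.9] j [0.22 0.18 1.47 0.   1.5  0.15] t 14.65 gap 17.7 F [ 0.2  0.4 -2.7]
```

View pics/t3.png

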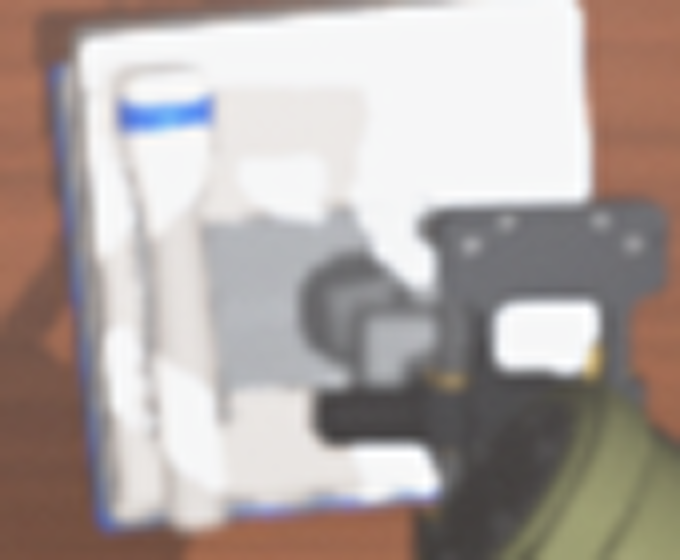

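The picture shows the socket clear of the screw, with the head now nearly square to the dock at (360,310). I'll check the sinking by depth before placing the key.

Run:
```python
from head import *
im,d,pp=cam('top');save('t4',im,d,pp)
f=S@R0
for nm in('top','t4'):
    L=np.load(nm+'.npz')['P'].astype(float)@R0;r=np.hypot(L[...,0]-f[0],L[...,1]-f[1])
    m=(r<6)&(L[...,2]>-25);k=(r>17)&(r<22)&(L[...,2]>-38)&(L[...,2]<-24);b=(r>27)&(r<40)&(L[...,2]<-35)
    print(nm,'top',np.median(L[m][:,2]),m.sum(),'flange',np.median(L[k][:,2]),k.sum(),'plate',np.median(L[b][:,2]))
c=cv2.resize(im[218:248,330:362],None,fx=16,fy=16,interpolation=cv2.INTER_CUBIC);cv2.imwrite('pics/t4.png',c)
```

```text
top top -8.952076773577156 11 flange -30.163263310443345 61 plate -39.746529143642114
t4 top -12.790738354419695 12 flange -34.14583513011101 52 plate -39.97641694429185
```

View pics/t4.png

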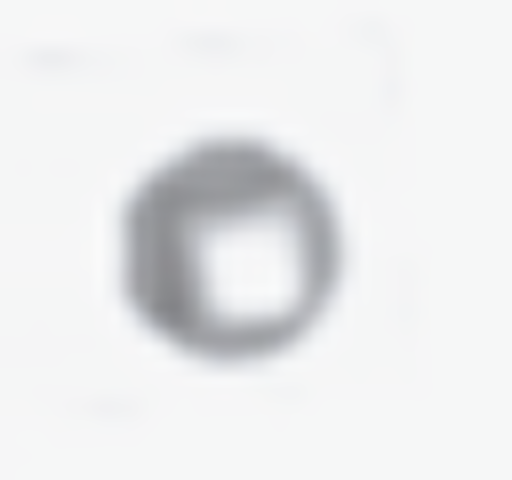

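Emit:
jog_arm([
  [[8,29,-20,0,0,0],[0,0,-40,0,0,0],[0,0,-40,0,0,0],[0,0,-30,0,0,0],[0,0,0,0,0,0]],
])

```text
clock: 15.2
eef_pos: [505.8, 172.9, 179.7]
eef_rot: [0.771, 1.568, 0.835]
wrist_force: [0.1, 0.2, -2.5]
finger_gap: 17.9
```

Run:
```python
from head import *
plan([505,180,103.5],[0,0,-1],4)
```

```text
pos [505.8 172.9 179.7] shift [ -0.8   7.1 -76.2] turn [-0.14  0.12  0.32] alt [   0.2    0.2 -179.7] j [0.26 0.31 1.62 0.   1.21 0.2 ] t 15.2 gap 17.9 F [ 0.1  0.2 -2.5]
```

The head sank about 3.9 mm, which is about 1.3 rad, so it's home. Now lower the key into the tray.

Emit:
jog_arm([
  [[0,5,-20,-0.1,0.1,0],[0,0,-20,0,0,0],[0,0,-17,0,0,0],[0,0,-8,0,0,0],[0,0,0,0,0,0]],
])

```text
clock: 15.7
eef_pos: [509.8, 173.4, 121.0]
eef_rot: [0.186, 1.562, 0.245]
wrist_force: [0.1, 0.2, -2.6]
finger_gap: 17.4
```

Run:
```python
from head import *
plan([505,180,103.5],[0,0,-1],4)
```

```text
pos [509.8 173.4 121. ] shift [ -4.8   6.6 -17.5] turn [-0.13  0.51  0.64] alt [   0.8    0.2 -179.4] j [ 0.26  0.38  1.67 -0.    1.08  0.2 ] t 15.7 gap 17.4 F [ 0.1  0.2 -2.6]
```

Emit:
jog_arm([
  [[0,0,-10,-0.1,0.5,0],[0,0,-3,0,0,0],[0,0,-1.5,0,0,0],[0,0,0,0,0,0]],
])

```text
clock: 16.1
eef_pos: [511.5, 173.0, 108.9]
eef_rot: [0.299, 1.567, 0.356]
wrist_force: [1.0, 0.4, -2.8]
finger_gap: 17.6
```

Run:
```python
from head import *
plan([510,173,103.5],[0,0,-1],4)
```

```text
pos [511.5 173.  108.9] shift [-1.5  0.  -5.4] turn [-0.08  0.22  0.69] alt [ 3.000e-01  1.000e-01 -1.793e+02] j [0.26 0.4  1.67 0.   1.06 0.2 ] t 16.1 gap 17.6 F [ 1.   0.4 -2.8]
```

Emit:
jog_arm([
  [[0,0,-3,0,0.2,0],[0,0,-1.5,0,0,0],[0,0,0,0,0,0]],
])

```text
clock: 16.4
eef_pos: [511.7, 173.2, 104.6]
eef_rot: [1.035, 1.569, 1.093]
wrist_force: [-0.6, -0.2, -2.2]
finger_gap: 17.8
```

Emit:
jog_arm([
  [[0,0,-1.2,0,0,0],[0,0,0,0,0,0]],
])

```text
clock: 16.6
eef_pos: [511.8, 173.3, 103.5]
eef_rot: [0.888, 1.569, 0.946]
wrist_force: [0.2, 0.6, -2.6]
finger_gap: 17.3
```

Run:
```python
from head import *
plan([510,173,103.5],[0,0,-1],4)
```

```text
pos [511.8 173.3 103.5] shift [-1.8 -0.3  0. ] turn [-0.1   0.07  0.67] alt [ 1.000e-01  2.000e-01 -1.793e+02] j [0.26 0.41 1.67 0.   1.06 0.2 ] t 16.6 gap 17.3 F [ 0.2  0.6 -2.6]
```

Emit:
jog_arm([
  [[0,0,-0.8,0,0,0],[0,0,0,0,0,0]],
])

```text
clock: 16.8
eef_pos: [512.1, 173.4, 103.6]
eef_rot: [0.659, 1.568, 0.717]
wrist_force: [0.5, 0.4, -2.8]
finger_gap: 18.2
```

Emit:
jog_arm([
  [[0,0,-0.8,0,0,0],[0,0,0,0,0,0]],
])

```text
clock: 17.0
eef_pos: [512.4, 173.5, 103.5]
eef_rot: [0.552, 1.567, 0.61]
wrist_force: [-0.4, 0.4, -3.8]
finger_gap: 17.9
```

Emit:
jog_arm([
  [[0,0,-1.8,0,0,0],[0,0,0,0,0,0]],
])

```text
clock: 17.2
eef_pos: [513.0, 173.7, 103.7]
eef_rot: [0.439, 1.565, 0.498]
wrist_force: [-0.8, -0.0, -3.0]
finger_gap: 17.6
```

Emit:
jog_arm([
  [[-1.5,0,-2.5,0,0.3,0],[0,0,0,0,0,0]],
])

```text
clock: 17.4
eef_pos: [513.3, 174.0, 103.7]
eef_rot: [0.568, 1.564, 0.627]
wrist_force: [0.5, -0.2, -3.5]
finger_gap: 17.6
```

Run:
```python
from head import *
plan([510,173,103.5],[0,0,-1],4)
im,d,pp=cam('side')
u,v=map(int,proj([510,173,50],pp));cv2.imwrite('pics/p5.png',cv2.resize(im[v-70:v+60,u-80:u+80],(800,650))[:600])
R=tool()[2];B=np.c_[R[:,1],R[:,2],-R[:,0]];P=pts(d,pp);L=P-[tool()[1][0],tool()[1][1],0]
r=np.hypot(L[...,0],L[...,1])
f=(r>40)&(r<60)&(P[...,2]<12);print('floor z',np.median(P[f][:,2]))
for u in range(-1,1): pass
m=(r<30)&(P[...,2]<60)&(im.max(2)<190)&(P[...,2]>-3)
print(np.percentile(P[m][:,2],[0,1,3,5,50,95]))
```

```text
pos [513.3 174.  103.7] shift [-3.3 -1.  -0.2] turn [-0.24  0.32  0.65] alt [   0.5    0.4 -179.3] j [0.26 0.41 1.67 0.   1.05 0.2 ] t 17.4 gap 17.6 F [ 0.5 -0.2 -3.5]
floor z 3.0057425629499184
[-0.51183224  0.73088262  1.29280529  1.85748003 24.4091419  36.97562604]
```

View pics/p5.png

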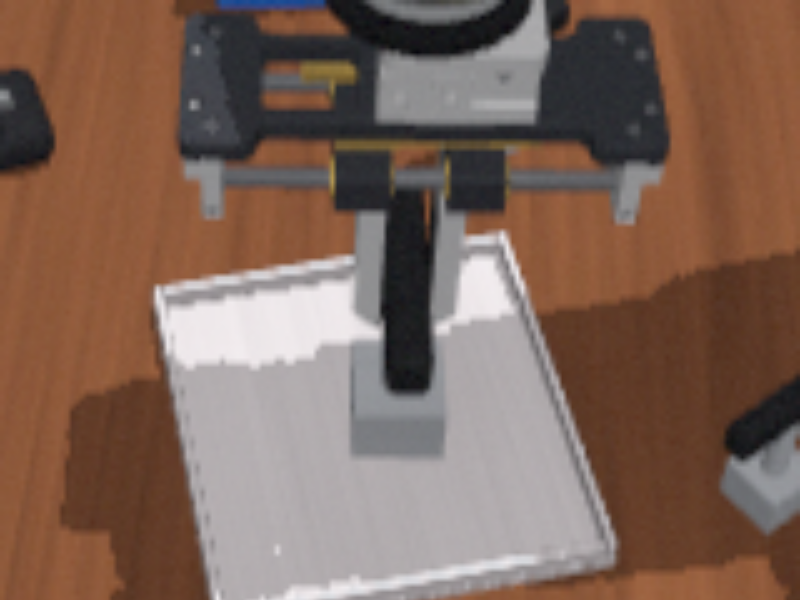

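The key rests on the tray floor with its socket foot at about (398,455), upright, and z no longer goes down. Release.

Emit:
jog_arm([
  [[0,0,0,0,0,0],[0,0,0,0,0,0],[0,0,0,0,0,0],[0,0,0,0,0,0],[0,0,0,0,0,0]],
], gripper=0.5)

```text
clock: 17.95
eef_pos: [512.9, 174.0, 102.4]
eef_rot: [0.691, 1.565, 0.749]
wrist_force: [0.7, -0.5, 0.7]
finger_gap: 54.4
```

Emit:
jog_arm([
  [[0,0,5,0,0,0],[0,0,15,0,0,0],[0,0,30,0,0,0],[0,0,40,0,0,0],[0,0,40,0,0,0]],
])

```text
clock: 18.45
eef_pos: [510.1, 173.2, 232.6]
eef_rot: [2.883, 1.565, 2.941]
wrist_force: [0.0, -0.5, 0.1]
finger_gap: 70.6
```

Run:
```python
from head import *
plan([510,173,103.5],[0,0,-1],4)
for nm in('side','wrist'):
    im,d,pp=cam(nm);P=pts(d,pp)
    r=np.hypot(P[...,0]-511,P[...,1]-174)
    for lo,hi in((6,20),(40,80),(108,125)):
        m=(P[...,2]>lo)&(P[...,2]<hi)&(r<60 if lo>100 else r<35)
        if m.sum()>5:
            q=P[m].astype(np.float32);print(nm,lo,m.sum(),q.mean(0).round(1),'zmed',np.median(q[:,2]),cv2.minAreaRect(q[:,:2].copy()))
    m=(P[...,2]>112)&(P[...,2]<121)&(r<55);q=P[m]
    if len(q)>50:
        c=np.linalg.lstsq(np.c_[q[:,:2]-q[:,:2].mean(0),np.ones(len(q))],q[:,2],rcond=None)[0];print('bar top slope',c)
im,d,pp=cam('top');cv2.imwrite('pics/end.png',im)
a=np.load('top.npz')['im']
df=cv2.absdiff(a,im).max(2)
for nmb,(u,v) in dict(mouse=(274,165),bottle=(140,212),mug=(421,229),k1=(282,245),k2=(219,281)).items():
    print(nmb,(df[v-22:v+22,u-22:u+22]>60).sum())
```

```text
pos [510.1 173.2 232.6] shift [-1.000e-01 -2.000e-01 -1.291e+02] turn [-0.07 -0.33  0.66] alt [-5.000e-01  1.000e-01 -1.793e+02] j [0.26 0.27 1.54 0.   1.34 0.2 ] t 18.45 gap 70.6 F [ 0.  -0.5  0.1]
side 6 75 [512.9 192.8  13.2] zmed 13.102783 ((513.8333129882812, 183.29095458984375), (36.23417282104492, 68.36824798583984), 70.33576202392578)
side 40 7 [520.4 176.5  49.8] zmed 50.017864 ((520.5296630859375, 176.32061767578125), (0.5470534563064575, 2.7351131439208984), 8.400909423828125)
side 108 360 [513.  180.1 114.3] zmed 114.56123 ((512.8229370117188, 176.6118927001953), (17.927289962768555, 98.80074310302734), 3.452338218688965)
bar top slope [-7.42827743e-03 -1.95343527e-04  1.14697669e+02]
wrist 6 66 [505.4 186.    8.9] zmed 6.4684887 ((511.8779602050781, 176.50657653808594), (63.30764389038086, 53.36186981201172), 9.236284255981445)
wrist 108 2582 [514.  176.8 116.1] zmed 116.29366 ((514.0531616210938, 174.7353973388672), (17.933298110961914, 98.80604553222656), 3.599632978439331)
bar top slope [-1.70755425e-03  5.63159039e-04  1.16119427e+02]
mouse 0
bottle 0
mug 0
k1 0
k2 216
```

Emit:
jog_arm([
  [[0,0,20,0,0,0],[0,0,0,0,0,0],[0,0,0,0,0,0]],
])

```text
clock: 18.9
eef_pos: [510.3, 173.3, 251.4]
eef_rot: [2.696, 1.566, 2.754]
wrist_force: [0.1, 0.5, -0.9]
finger_gap: 70.7
```

```bash
python3 -c "
from h import *
print(manip.sign_off())"
```

```text
the job is handed in; nothing more can be done
None
```

The screw is at its stop, the key is standing upright back in the tray, and I handed the job in at about 19 s; sign-off gives no verdict.

- **Seating and turning:** I set the large key from the tray over the screw head along its leaning axis, with no contact force on the way down. I turned it about 75° clockwise until the moment rose to 1.2 N m.
- **Screw home:** the head measured about 3.9 mm lower afterwards, which is about 1.3 rad of turn, so it should be home.
- **Key in the tray:** it stands about 10 mm from the tray centre. Its bar top is level at 116 mm, as it was at the start. The wrist force never clearly showed touchdown. I judged it from the height no longer falling and from the side view.
- **Bystanders:** mouse, bottle and mug show no pixel change in the top view.
- **Unexplained difference:** the area around the small key at (219,281) changed between the two top pictures. The arm never went low there, so I put it down to the arm's shadow, but I did not check it further.

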